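# Set a plate flush on the fence of a marking-out board with its edge on the red line

## Robot

A 6-joint arm with a two-finger parallel gripper is mounted at the origin on a cart in front of the work surface, level with it; the furniture and walls round the work are solid. World frame = base frame: x ahead of the robot, y to its left, z up, the work surface at z = 0. Lengths are in m, angles in rad, forces in N, time in s.
With the tool pointing down it reaches from about 0.35 to 0.975 m from the base axis. Payload 4.9 kg.
Tool frame: the origin (TCP) lies midway between the tips of the shut fingers; the grasp point (between the pads) lies 19 mm behind it; z points along the fingers, y is the line along which they close (so a half turn about z gives the same grasp; the last joint's range is limited). The gripper opens to 85 mm and grips with 20 to 120 N. Pads are 22 mm wide; open, the fingers measure 114 mm over their backs; the gripper's body (76 mm by 85 mm) begins 54 mm behind the grasp point. The pads swing forward as they close: fully open they stand 13 mm farther back than shut.
Start: joints at [-1.412, 0.053, 1.613, -0, 1.476, -0.119], TCP at [0.171, -0.601, 0.231] pointing down, gripper open.
Joint ranges: [-3.01, 3.01], [-1.01, 2.22], [0.06, 2.58], [-1.02, 4.17], [0.09, 2.62], [-3.14, 3.14]. Speed limits (rad/s): [2.57, 2.57, 3.14, 3.14, 3.14, 3.14].

## Interface

Orientations are given as a rotation vector (axis times angle).
In Python, from station import ctrl, optics, job gives the robot as it stands.
- The arm moves only by the shell command python3 -m jog 'ROWS' [OPENING] [FORCE]. ROWS is JSON, a list of rows, each a list of 2 entries, a list of its own where there are three numbers: the shift along the tool's x, y, z in m, then the turn, a rotation vector about the tool's x, y, z in rad. A call has 1 to 5 rows; each row is the pose to reach, as a shift and turn from the pose commanded when the call began, along the tool's axes at that moment; what a row does not reach only later rows make up. A row lasts 1/10 s, in which the tool goes at most 50 mm and 8.59 degrees, less where a joint would pass 70% of its speed; a pose out of reach is approached as far as the arm can. A call with a gripper value outside its range is refused whole. OPENING is the opening, from 0 (shut) to 1 (fully open), set as the call begins (- or left out, the last holds). The fingers move at their own pace and stop on an object; FORCE is the grip in N (left out, the last holds). Time passes only in rows, so rows that repeat a pose let the fingers close. It gives the time, the measured TCP pose, the force, the opening and the grip force at its end, in the units of the state.
- ctrl.get_obs(): the state, without advancing time (a new reading comes with each control period).
- optics.get_image(name): name is "side" or "top" or "wrist"; returns a dict with "image" (480x640x3 uint8, blue, green, red), "fx", "fy", "cx", "cy" (pixels), "rvec" (rotation vector, rad) and "tvec" (3), from world to camera coordinates, as OpenCV has them; the wrist camera has in their place "mount" (4x4, takes a point from camera to tool coordinates, whose origin is the TCP and whose axes are the flange's). Camera axes: x right, y down, z forward; pixel columns grow to the right and rows downward; lengths in m; the calibration is good to about 2 mm. A picture is of the moment at which its call begins: read the wrist's pose just before it. There is no depth.
- job.finish_job(): hands the job in; it is judged then, once.
The state is a dict: "t": time; "q": joint angles; "dq": joint speeds; "effort": joint torques, N m; "tool_pos": TCP position; "tool_rot": TCP orientation; "contact_force": force on the tool from outside, world axes, zero at the start; "wrist_torque": the same for the moment, N m; "opening": finger opening in m; "grip_force": force on a finger pad.
Only numpy, scipy, OpenCV 4.12 (cv2) and the standard library are available. Lean on these libraries where they do the work, as an engineer would, in place of code of your own. Each camera call takes 0.05 s, during which the arm holds its last target. There are 200 camera calls.

## Task

Without lifting it, push the blue plate gently across the marking-out board and press it square against the fence's sprung black facing strip, fully home, with about 6 newtons for a second. Then push it along the strip, gently too, until its left edge meets the red line, without running past it: there is no stop. It must end let go, with its edge on the line and still lying flush on the strip. Leave the mouse, the timer and the vial alone.

Things in the scene. Friction and masses are not known exactly. Their poses are not given: they have to be found in the camera images.
- board: The marking-out board, fixed to the bench, grey, 150 (x) x 290 (y) x 16 mm high on small rubber feet. Origin at the centre of its underside, on the bench; its top, on which the plate slides, is 16 mm above. Its x points to the fence (away from the robot), its y along the fence to the robot's left, z up. It cannot move.
- fence: Aluminium beam 16 (x) x 290 (y) x 18 mm, fixed on the board's top along its far side, 66 mm from its centre. Origin: centre of its underside; axes as the board's. A black facing strip, as long and nearly as high, stands before it on pins: its contact face looks to -x, 20 to 32 mm from the origin, different each time. It is sprung: yields 4 mm (up to 2.4 N), then stands firm. Find it by feel.
- red_line: The target: a thin red line, 1.2 mm wide, marked straight across the board, square to the fence. Only a marking: nothing stands up from it. Origin on the line's middle (in y), level with the board's top, x and y as the board's; the line is its x axis. It is 60 to 110 mm from the board's centre toward +y.
- line_near (a point): Point on the red line, 65 mm from its origin toward the robot (-x), level with the board's top.
- line_far (a point): Point on the red line, 40 mm from its origin toward the fence (+x), level with the board's top.
- plate: The blue acrylic plate, 80 (x) x 120 (y) x 12 mm, about 0.15 kg, lying flat and loose on the board's top, at first 2 mm or more off the facing strip, slightly turned, and 40 mm or more short of the line. Origin at the centre of its underside; x across it toward the fence, y toward its left edge. The board is slick: sliding it takes less than 1 N.
- plate_lead (a point): Middle of the plate's left (leading, +y) edge face, 6 mm above its underside: this edge must meet the red line.
- plate_trail (a point): Middle of the plate's right (trailing, -y) edge face, 6 mm above its underside: where it can be pushed along.
- plate_near (a point): Middle of the plate's long edge face toward the robot (-x), 6 mm above its underside: where it can be pushed to the fence.
- mouse: Black computer mouse, 116x58x39 mm, on the bench right of the board, to be left alone. Origin at the centre of its underside.
- timer: White lab timer, 62x68x20 mm, on the bench to the right, to be left alone. Origin at the centre of its underside.
- vial: Small white vial with a blue cap, 28 mm across, 52 mm high, standing on the bench to the right, to be left alone. Origin at the centre of its underside.

How it is judged:
By the outcome, as a careful person would: the job done as asked, in the order asked, and still so for the second after the job is handed in, with the robot touching nothing.
It also fails if it takes over 72 s, if anything falls off the work surface, if the arm or the gripper's body presses on something with over 40 N, if the wrist force passes 120 N, or if a joint passes its speed limit or range.

## Working session

There is one attempt and no reset: what is moved stays moved. The work goes in short steps, Python scripts to look and compute and a shell command to move; the robot and the scene stay as the last step left them, time stands still between calls to the robot, and variables do not carry over. Pictures are saved under pics/ and viewed, at most 10 in all, crops included, and the job is handed in when it is done.

```bash
ls; mkdir -p pics; python3 - <<'E'
from station import ctrl, optics, job
import cv2,numpy as np
o=ctrl.get_obs();print(o)
for n in("side","top"):
    d=optics.get_image(n);cv2.imwrite(f"pics/{n}0.png",d["image"]);print(n,{k:v for k,v in d.items() if k!="image"})
    np.save(f"pics/{n}0.npy",d,allow_pickle=True)
E
```

```text
pics
{'t': 0.0, 'q': array([-1.41198920e+00,  5.33523165e-02,  1.61427487e+00, -1.42588191e-06,
        1.47599598e+00, -1.18982121e-01]), 'dq': array([ 2.14111953e-03,  4.80504300e-05,  1.96492031e-03, -1.18150809e-03,
       -1.22927507e-03,  9.43429323e-04]), 'effort': array([ 7.10850218e-04, -3.93672359e+01, -3.70180607e+01, -1.14788912e-05,
        7.00141987e-03, -4.70351139e-06]), 'tool_pos': array([ 0.17130696, -0.60042666,  0.23007726]), 'tool_rot': array([-3.10932742e+00, -4.34667833e-01,  6.56939397e-05]), 'contact_force': array([ 0.3067079 , -0.13784719, -0.17656282]), 'wrist_torque': array([-0.04313852,  0.05117626, -0.04014827]), 'grip_force': 0.0, 'opening': 0.08529250611966999}
side {'fx': 549.7613739579159, 'fy': 549.7613739579159, 'cx': 319.9673614027586, 'cy': 240.04988690253654, 'rvec': array([ 2.05942189, -0.07937757,  0.02154703]), 'tvec': array([-0.48690443,  0.08228752,  1.21190803])}
top {'fx': 554.6589683248872, 'fy': 554.6589683248872, 'cx': 319.252116326217, 'cy': 240.69110131874908, 'rvec': array([ 2.16409482, -2.13979113,  0.16173959]), 'tvec': array([-0.04346012,  0.45770658,  0.97568054])}
```

View pics/side0.png

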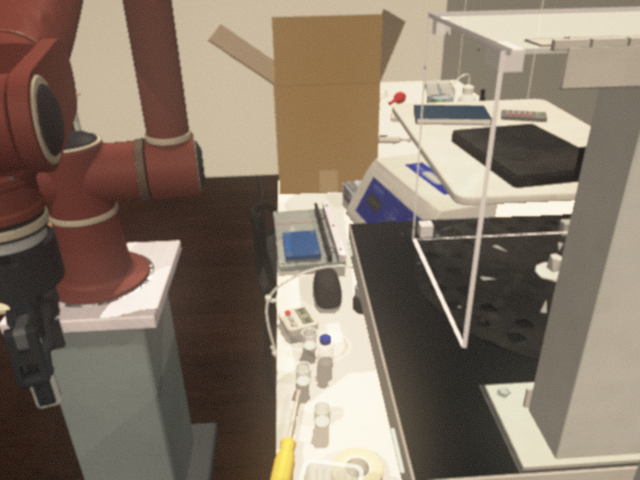

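View pics/top0.png

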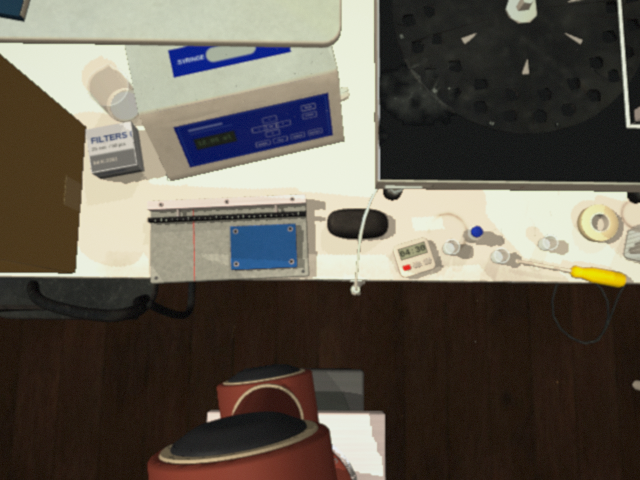

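The top view shows the grey board at px (150–308, 198–282), with the blue plate at (231–298, 224–270). The red line is at column ~194, and the black strip is along row ~215. The mouse is at (358, 223), right of the board. Next I measure these by casting rays.

```bash
cat > h.py <<'E'
import numpy as np, cv2
from scipy.spatial.transform import Rotation as R
from station import ctrl, optics
def cam(n,d=None):
    "image, K, rotation cam->world, cam origin"
    o=ctrl.get_obs(); d=d or optics.get_image(n)
    K=np.array([[d["fx"],0,d["cx"]],[0,d["fy"],d["cy"]],[0,0,1]])
    if "mount" in d:
        M=np.eye(4);M[:3,:3]=R.from_rotvec(o["tool_rot"]).as_matrix();M[:3,3]=o["tool_pos"]
        M=M@np.array(d["mount"]);return d["image"],K,M[:3,:3],M[:3,3]
    Rw=R.from_rotvec(d["rvec"]).as_matrix().T
    return d["image"],K,Rw,-Rw@d["tvec"]
def ray(c,uv,z):
    _,K,Rw,C=c
    v=(Rw@np.linalg.inv(K)@np.c_[np.reshape(uv,(-1,2)),np.ones(np.size(uv)//2)].T).T
    return C+v*((z-C[2])/v[:,2])[:,None]
def proj(c,P):
    _,K,Rw,C=c; p=K@(Rw.T@(np.reshape(P,(-1,3))-C).T); return (p[:2]/p[2]).T
def blue(img):
    h=cv2.cvtColor(img,cv2.COLOR_BGR2HSV); return cv2.inRange(h,(98,120,60),(118,255,255))
def red(img):
    h=cv2.cvtColor(img,cv2.COLOR_BGR2HSV); return cv2.inRange(h,(0,60,90),(8,255,255))|cv2.inRange(h,(172,60,90),(180,255,255))
E
python3 - <<'E'
from h import *
for n,roi in(("top",(140,190,320,285)),("side",(270,205,345,275))):
    c=cam(n,np.load(f"pics/{n}0.npy",allow_pickle=True).item());x0,y0,x1,y1=roi
    m=np.zeros((480,640),np.uint8);m[y0:y1,x0:x1]=255
    b=cv2.morphologyEx(blue(c[0])&m,cv2.MORPH_CLOSE,np.ones((5,5)))
    cs=max(cv2.findContours(b,0,1)[0],key=cv2.contourArea);bx=cv2.boxPoints(cv2.minAreaRect(cs))
    P=ray(c,bx,.028);print(n,bx.round(1).tolist());print(P.round(4).tolist(),P.mean(0),[np.linalg.norm(P[i]-P[i-1]).round(4) for i in range(4)])
    r=np.argwhere(red(c[0])&m)[:,::-1]
    if len(r)>5:
        L=ray(c,r.astype(float),.016);print("red",len(r),L[:,:2].min(0),L[:,:2].max(0),np.polyfit(L[:,0],L[:,1],1))
    if n=="top":
        q=np.array([[150,282],[308,278],[308,198],[150,200]],float);print("board",ray(c,q,.016).round(4).tolist())
print(optics.get_image("wrist")["mount"])
E
```

```text
top [[229.5, 226.60000610351562], [294.70001220703125, 223.8000030517578], [296.6000061035156, 266.3999938964844], [231.3000030517578, 269.20001220703125]]
[[0.4829, 0.1263, 0.028], [0.4897, 0.007, 0.028], [0.4112, 0.0023, 0.028], [0.4047, 0.1203, 0.028]] [0.44713108 0.06396295 0.028     ] [np.float64(0.0784), np.float64(0.1195), np.float64(0.0786), np.float64(0.1182)]
red 85 [0.38530962 0.18949663] [0.51724383 0.19872298] [0.05777021 0.16695912]
board [[0.3808, 0.2694, 0.016], [0.3913, -0.0186, 0.016], [0.5408, -0.0165, 0.016], [0.5333, 0.2776, 0.016]]
side [[285.0, 236.0], [291.0, 236.0], [291.0, 251.0], [285.0, 251.0]]
[[0.4119, 0.1018, 0.028], [0.4261, 0.1004, 0.028], [0.4247, 0.0271, 0.028], [0.4111, 0.0284, 0.028]] [0.41844115 0.06442727 0.028     ] [np.float64(0.0734), np.float64(0.0143), np.float64(0.0733), np.float64(0.0136)]
[[ 1.25302881e-03 -9.50239949e-01 -3.11516403e-01  7.96634192e-02]
 [ 9.99998861e-01  1.45289791e-03 -4.09526622e-04 -4.54721333e-04]
 [ 8.41750089e-04 -3.11515535e-01  9.50240687e-01 -1.43374470e-01]
 [ 0.00000000e+00  0.00000000e+00  0.00000000e+00  1.00000000e+00]]
```

```bash
python3 -m jog '[[[0.04,-0.03,0],[0,0,0.05]],[[0.08,-0.06,0],[0,0,0.1]],[[0.12,-0.09,0],[0,0,0.15]],[[0.16,-0.12,0],[0,0,0.2]],[[0.2,-0.15,0],[0,0,0.225]]]'
```

```text
t: 0.65
tool_pos: [0.3233, -0.4001, 0.231]
tool_rot: [-3.14, -0.08, -0.0]
contact_force: [1.0, 0.9, -0.3]
opening: 0.0853
grip_force: 0.0
```

```bash
python3 -m jog '[[[0.012,-0.047,0.003],[0,0,0]],[[0.024,-0.094,0.006],[0,0,0]],[[0.036,-0.141,0.009],[0,0,0]],[[0.048,-0.188,0.012],[0,0,0]],[[0.06,-0.235,0.015],[0,0,0]]]' >/dev/null
python3 -m jog '[[[0.014,-0.046,0.003],[0,0,0]],[[0.03,-0.092,0.006],[0,0,0]],[[0.044,-0.138,0.009],[0,0,0]],[[0.058,-0.184,0.012],[0,0,0]],[[0.073,-0.23,0.015],[0,0,0]]]'
python3 -m jog '[[[0,-0.045,0],[0,0,0]],[[0,-0.045,0],[0,0,0]],[[0,-0.045,0],[0,0,0]],[[0,-0.045,0],[0,0,0]]]'
python3 - <<'E'
from h import *
c=cam("wrist");cv2.imwrite("pics/w1.png",c[0]);np.save("pics/w1.npy",np.array([c],object),allow_pickle=True);print(ctrl.get_obs()["tool_pos"],c[3])
E
```

```text
t: 1.65
tool_pos: [0.4307, 0.0716, 0.2012]
tool_rot: [3.14, 0.083, 0.001]
contact_force: [0.2, -0.9, -0.2]
opening: 0.0855
grip_force: 0.0
t: 2.05
tool_pos: [0.4284, 0.1136, 0.2011]
tool_rot: [3.14, 0.081, -0.0]
contact_force: [0.4, -0.4, 0.6]
opening: 0.0851
grip_force: 0.0
[0.42855672 0.11326729 0.20119601] [0.50791821 0.11818491 0.34450913]
```

View pics/w1.png

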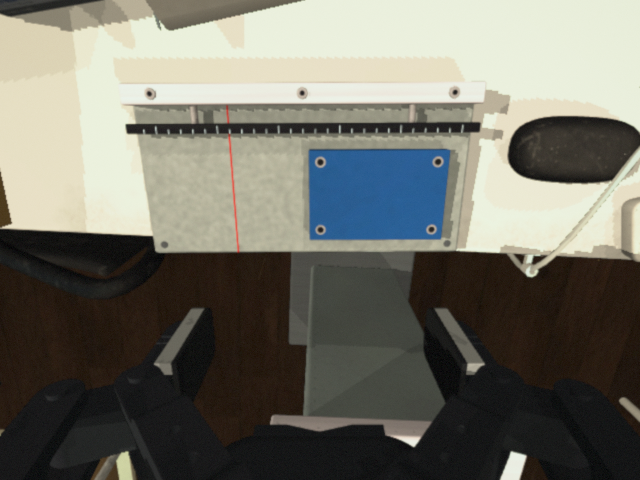

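The wrist view shows the plate at (309–449, 149–240) and the red line running from (228,108) to (238,250). The strip is at row ~128, the white fence at row ~93, and the fingers are clear below. Next I extract the geometry in world coordinates.

```bash
cat >> h.py <<'E'
def quad(m):
    "sub-pixel corners of the largest blob from line fits to its 4 sides"
    m=cv2.morphologyEx(m,cv2.MORPH_CLOSE,np.ones((13,13)))
    ct=max(cv2.findContours(m,0,1)[0],key=cv2.contourArea)[:,0].astype(float)
    b=cv2.boxPoints(cv2.minAreaRect(ct.astype(np.float32)));L=[]
    for i in range(4):
        p,q=b[i],b[(i+1)%4];t=(q-p)/np.linalg.norm(q-p);s=(ct-p)@t/np.linalg.norm(q-p);d=abs((ct-p)@[-t[1],t[0]])
        k=ct[(s>.1)&(s<.9)&(d<6)];v=cv2.fitLine(k.astype(np.float32),cv2.DIST_HUBER,0,.01,.01).ravel()
        L.append(np.cross([*v[2:],1],[*(v[2:]+v[:2]),1]))
    X=[np.cross(L[i-1],L[i]) for i in range(4)];return np.array([x[:2]/x[2] for x in X])
def redline(c,lo=(0,0),z=.016):
    m=red(c[0]);p=np.argwhere(m)[:,::-1].astype(float);P=ray(c,p,z)
    k=(P[:,0]>.37)&(P[:,0]<.54)&(P[:,1]>.15)&(P[:,1]<.25);P=P[k]
    f=np.polyfit(P[:,0],P[:,1],1)
    for _ in range(3): r=P[:,1]-np.polyval(f,P[:,0]);P=P[abs(r)<.002];f=np.polyfit(P[:,0],P[:,1],1)
    return f,len(P),P[:,0].min(),P[:,0].max()
def plate(c):
    q=quad(blue(c[0]));P=ray(c,q,.028);ce=P.mean(0);o=np.argsort(np.arctan2(P[:,1]-ce[1],P[:,0]-ce[0]));return q[o],P[o]
# corner order: near-right, far-right, far-left, near-left
E
python3 - <<'E'
from h import *
c=tuple(np.load("pics/w1.npy",allow_pickle=True)[0])
q,P=plate(c);print(q.round(1).tolist(),P.round(4).tolist(),P.mean(0));
e=np.roll(P,-1,0)-P;print("len",np.linalg.norm(e,axis=1),"yaw deg",np.degrees(np.arctan2(e[[0,2],1]*[1,-1],e[[0,2],0]*[1,-1])),np.degrees(np.arctan2(-e[[1,3],0]*[1,-1],e[[1,3],1]*[1,-1])))
print("red",redline(c))
g=cv2.cvtColor(c[0],cv2.COLOR_BGR2GRAY).astype(float)
S=[];F=[]
for u in range(140,470,3):
    if 220<u<236: continue
    col=g[115:147,u]; i=np.argmax(np.diff(col[8:]))+8; S.append((u,115+i+.5))   # lower (near) edge of black strip
for u in range(135,475,3):
    col=g[92:115,u]; i=np.argmin(np.diff(col)); F.append((u,92+i+.5))
for n,s,z in(("strip",S,.033),("fence",F,.034)):
    s=np.array(s);f=np.polyfit(s[:,0],s[:,1],1)
    for _ in range(4): k=abs(s[:,1]-np.polyval(f,s[:,0]))<1.5; f=np.polyfit(s[k,0],s[k,1],1)
    w=ray(c,np.array([[150,np.polyval(f,150)],[460,np.polyval(f,460)]]),z);d=w[0]-w[1];print(n,k.sum(),f,w.round(4).tolist(),"yaw",np.degrees(np.arctan2(-d[0],d[1])))
E
```

```text
[[440.1, 238.0], [448.9, 150.0], [310.0, 150.0], [310.0, 238.0]] [[0.4112, 0.0025, 0.028], [0.4892, 0.0073, 0.028], [0.4829, 0.1245, 0.028], [0.4048, 0.1209, 0.028]] [0.44703033 0.06380102 0.028     ]
len [0.07816565 0.11735349 0.07817874 0.11857351] yaw deg [3.50611821 2.61190456] [3.04671706 3.0531697 ]
red (array([0.05727989, 0.1674223 ]), 330, np.float64(0.38311489506536645), np.float64(0.5152941793105218))
strip 73 [-5.17585002e-03  1.34232126e+02] [[0.4896, 0.2561, 0.033], [0.5043, 0.0024, 0.033]] yaw 3.3303704265636678
fence 114 [-5.03297490e-03  1.04769383e+02] [[0.5124, 0.2536, 0.034], [0.5267, 0.0066, 0.034]] yaw 3.3140832452511377
```

```bash
python3 - <<'E'
from h import *
c=tuple(np.load("pics/w1.npy",allow_pickle=True)[0]);print(ray(c,np.array([[509.,150],[515,170],[309,205]]),.02))
E
python3 -m jog '[[[-0.012,0.013,0.025],[0,0,-0.006]],[[-0.024,0.026,0.05],[0,0,-0.006]],[[-0.036,0.039,0.075],[0,0,-0.006]],[[-0.0453,0.0504,0.101],[0,0,-0.006]],[[-0.0453,0.0504,0.101],[0,0,-0.006]]]' 0 20 >/dev/null
python3 -m jog '[[[0,0,0.02],[0,0,0]],[[0,0,0.04],[0,0,0]],[[0,0,0.06],[0,0,0]],[[0,0,0.06],[0,0,0]],[[0,0,0.06],[0,0,0]]]'
python3 - <<'E'
from h import *
o=ctrl.get_obs();print(o["tool_pos"],o["tool_rot"],o["contact_force"])
c=cam("wrist");cv2.imwrite("pics/w2.png",c[0])
E
```

```text
[[ 0.49147012 -0.04746934  0.02      ]
 [ 0.47476005 -0.05644099  0.02      ]
 [ 0.43365754  0.12332907  0.02      ]]
t: 3.1
tool_pos: [0.3869, 0.0614, 0.0416]
tool_rot: [-3.14, -0.091, -0.002]
contact_force: [1.1, -0.0, -0.5]
opening: 0.0001
grip_force: 0.0
[0.386911   0.06139178 0.04156567] [-3.14023933e+00 -9.07118090e-02 -1.75595023e-03] [ 1.06235873 -0.03276536 -0.4599779 ]
```

View pics/w2.png

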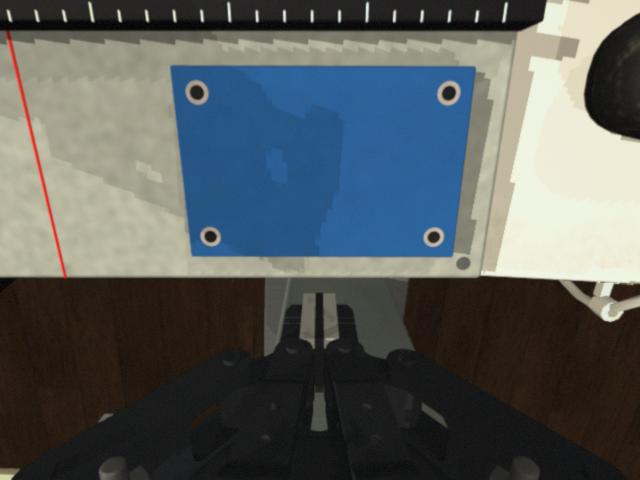

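The wrist view shows the shut fingertips at (302–336, 293), centred behind the plate's near edge (192–455, row 256) and clear of it. I descend and start the slow push.

```bash
python3 -m jog '[[[0,0,0.011],[0,0,0]],[[0,0,0.0225],[0,0,0]],[[0,0,0.0225],[0,0,0]],[[0,0,0.0225],[0,0,0]],[[0,0,0.0225],[0,0,0]]]'
for i in 1 2 3; do python3 -m jog '[[[0.001,0,0],[0,0,0]],[[0.002,0,0],[0,0,0]],[[0.003,0,0],[0,0,0]],[[0.004,0,0],[0,0,0]],[[0.005,0,0],[0,0,0]]]' | grep -E "pos|force"; done
python3 - <<'E'
from h import *
c=cam("wrist");cv2.imwrite("pics/w3.png",c[0]);o=ctrl.get_obs();print(o["tool_pos"],o["contact_force"])
q,P=plate(c);print(P.round(4).tolist());e=np.roll(P,-1,0)-P;print(np.degrees(np.arctan2(-e[[1,3],0]*[1,-1],e[[1,3],1]*[1,-1])))
E
```

```text
t: 3.65
tool_pos: [0.3859, 0.0617, 0.0178]
tool_rot: [3.14, 0.092, -0.0]
contact_force: [-0.0, -1.4, -0.1]
opening: 0.0
grip_force: 0.0
tool_pos: [0.391, 0.062, 0.0178]
contact_force: [-0.4, 0.2, 0.3]
grip_force: 0.0
tool_pos: [0.396, 0.0622, 0.0178]
contact_force: [0.1, 0.5, 0.3]
grip_force: 0.5
tool_pos: [0.4009, 0.0626, 0.0177]
contact_force: [-0.5, -1.0, 0.6]
grip_force: 0.4
[0.40108285 0.06256609 0.01779869] [-0.51644432  0.09777229  0.13497371]
[[0.4158, 0.0013, 0.028], [0.4942, 0.0073, 0.028], [0.4877, 0.1258, 0.028], [0.4086, 0.1222, 0.028]]
[3.16555367 3.42695268]
```

```bash
python3 -m jog '[[[0.001,0,0],[0,0,0]],[[0.002,0,0],[0,0,0]],[[0.003,0,0],[0,0,0]],[[0.004,0,0],[0,0,0]],[[0.005,0,0],[0,0,0]]]' | grep -E "pos|force"
for i in 1 2 3 4 5 6 7; do python3 -m jog '[[[0.0005,0,0],[0,0,0]],[[0.001,0,0],[0,0,0]]]' | grep -E "pos|contact";  done
```

```text
tool_pos: [0.4059, 0.0629, 0.0178]
contact_force: [-0.1, 0.0, -0.4]
grip_force: 0.3
tool_pos: [0.4069, 0.0629, 0.0178]
contact_force: [-0.1, 0.6, -0.3]
tool_pos: [0.4079, 0.0629, 0.0178]
contact_force: [-0.5, -0.6, -0.4]
tool_pos: [0.4089, 0.063, 0.0178]
contact_force: [-0.5, 0.8, -0.3]
tool_pos: [0.4099, 0.0631, 0.0178]
contact_force: [-0.4, 0.0, -0.6]
tool_pos: [0.4107, 0.0632, 0.0178]
contact_force: [-2.0, 0.0, 0.8]
tool_pos: [0.4116, 0.0633, 0.0178]
contact_force: [-3.0, 0.4, 2.1]
tool_pos: [0.412, 0.0633, 0.0177]
contact_force: [-7.6, 0.4, 6.7]
```

```bash
python3 -m jog '[[[-0.0002,0,-0.0003],[0,0,0]],[[-0.0002,0,-0.0003],[0,0,0]]]' | grep -E "pos|contact"
python3 - <<'E'
from h import *
for i in range(3):
    optics.get_image("wrist");o=ctrl.get_obs();print(o["t"],o["tool_pos"].round(4),o["contact_force"].round(1),o["wrist_torque"].round(2))
E
```

```text
tool_pos: [0.4119, 0.0633, 0.0178]
contact_force: [-6.4, 0.1, 1.9]
7.35 [0.4119 0.0633 0.0178] [-5.8  1.2  2.9] [ 0.05  0.86 -0.01]
7.4 [0.4119 0.0633 0.0178] [-4.8 -0.   2.7] [-0.03  0.88  0.02]
7.45 [0.4119 0.0633 0.0178] [-5.1 -0.6  2.1] [0.11 0.82 0.02]
```

```bash
for i in 1; do python3 -m jog '[[[0.0001,0,-0.0001],[0,0,0]],[[0.0001,0,-0.0001],[0,0,0]],[[0.0001,0,-0.0001],[0,0,0]]]' | grep -E "contact"; for j in 1 2 3; do python3 -m jog '[[[0,0,0],[0,0,0]],[[0,0,0],[0,0,0]],[[0,0,0],[0,0,0]],[[0,0,0],[0,0,0]]]' | grep -E "contact"; done; done
python3 - <<'E'
from h import *
c=cam("wrist");o=ctrl.get_obs();print(o["t"],o["tool_pos"].round(4),o["contact_force"].round(1))
q,P=plate(c);print(P.round(4).tolist());e=np.roll(P,-1,0)-P;print(np.degrees(np.arctan2(-e[[1,3],0]*[1,-1],e[[1,3],1]*[1,-1])));cv2.imwrite("pics/w4.png",c[0])
E
```

```text
contact_force: [-5.5, 1.1, 2.1]
contact_force: [-6.0, 0.9, 1.1]
contact_force: [-6.0, 0.8, 3.4]
contact_force: [-4.5, 0.1, 0.8]
9.0 [0.4119 0.0633 0.0178] [-5.5  0.5  1.4]
[[0.4263, 0.003, 0.028], [0.5058, 0.0079, 0.028], [0.4986, 0.1263, 0.028], [0.4195, 0.1251, 0.028]]
[3.43977753 3.17668756]
```

View pics/w4.png

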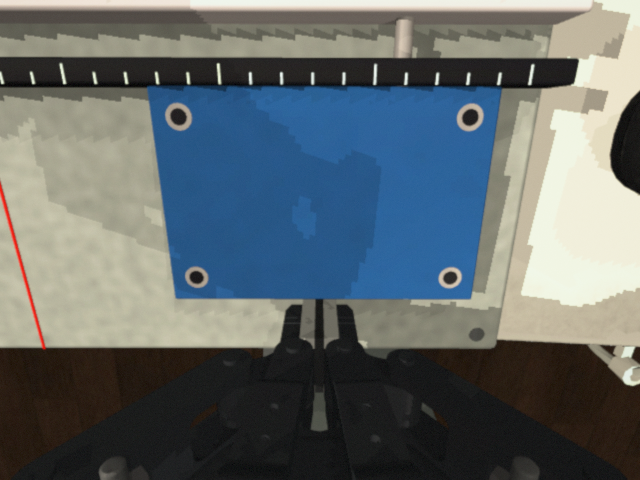

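The picture shows the plate's far edge lying along the strip (row ~87) and the fingertips at its near edge (row 298). It held about 5.5 N for more than 1.5 s. Now I retreat slowly.

```bash
for i in 1 2 3; do python3 -m jog '[[[-0.0004,0,0],[0,0,0]],[[-0.0008,0,0],[0,0,0]],[[-0.0012,0,0],[0,0,0]],[[-0.0016,0,0],[0,0,0]],[[-0.002,0,0],[0,0,0]]]'|grep -E "pos|contact"; done
python3 -m jog '[[[-0.004,0,0],[0,0,0]],[[-0.01,0,0],[0,0,0]],[[-0.015,0,-0.02],[0,0,0]],[[-0.015,0,-0.05],[0,0,0]],[[-0.015,0,-0.05],[0,0,0]]]'
python3 - <<'E'
from h import *
c=cam("wrist");cv2.imwrite("pics/w5.png",c[0]);np.save("pics/w5.npy",np.array([c],object),allow_pickle=True)
q,P=plate(c);print(q.round(1).tolist(),P.round(4).tolist(),P.mean(0));e=np.roll(P,-1,0)-P;print(np.linalg.norm(e,axis=1),np.degrees(np.arctan2(-e[[1,3],0]*[1,-1],e[[1,3],1]*[1,-1])));print(redline(c))
E
```

```text
tool_pos: [0.4116, 0.063, 0.0187]
contact_force: [-0.5, -0.1, -0.4]
tool_pos: [0.4089, 0.063, 0.0183]
contact_force: [0.1, -0.5, 0.6]
tool_pos: [0.4067, 0.0629, 0.0182]
contact_force: [0.7, -0.2, 0.3]
t: 11.0
tool_pos: [0.3944, 0.0619, 0.0721]
tool_rot: [3.14, 0.092, 0.012]
contact_force: [1.2, -0.2, 1.0]
opening: -0.0004
grip_force: 0.0
[[432.8, 222.0], [448.8, 59.0], [195.4, 59.0], [209.2, 222.0]] [[0.4259, 0.0034, 0.028], [0.5046, 0.0081, 0.028], [0.4974, 0.1263, 0.028], [0.4188, 0.1224, 0.028]] [0.46167294 0.06505292 0.028     ]
[0.07876852 0.11843514 0.07878266 0.11917899] [3.44143139 3.44655395]
(array([0.05787392, 0.167361  ]), 835, np.float64(0.383291642728776), np.float64(0.5155039455674828))
```

View pics/w5.png

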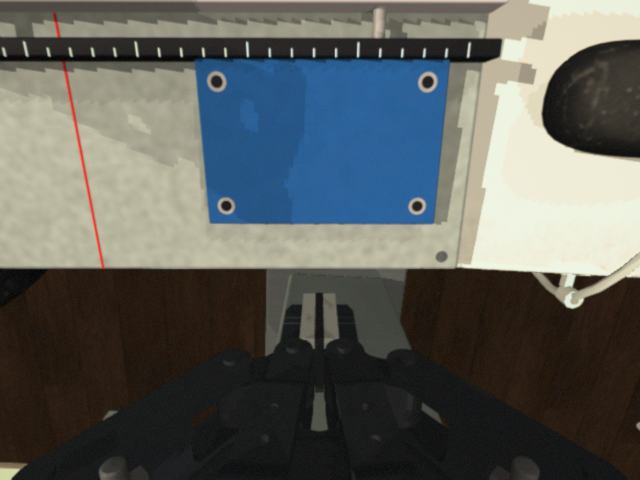

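The plate is still flush along the strip (row ~59). The red line runs (55,14)–(103,268) and the mouse is to the right at column 543 and beyond. The plate has about 69 mm to go. I move over to its trailing edge.

```bash
python3 -m jog '[[[0.022,0.027,0],[0,0,0]],[[0.045,0.055,0],[0,0,0]],[[0.0675,0.0828,0],[0,0,0]],[[0.0675,0.0828,0],[0,0,0]],[[0.0675,0.0828,0],[0,0,0]]]'
python3 - <<'E'
from h import *
c=cam("wrist");cv2.imwrite("pics/w6.png",c[0]);o=ctrl.get_obs();print(o["tool_pos"],o["tool_rot"])
E
```

```text
t: 11.55
tool_pos: [0.463, -0.0168, 0.0668]
tool_rot: [-3.139, -0.09, 0.005]
contact_force: [-0.1, 0.7, -0.4]
opening: 0.0001
grip_force: 0.0
[ 0.46266365 -0.01627204  0.06681139] [-3.13932349 -0.0918085   0.00454215]
```

View pics/w6.png

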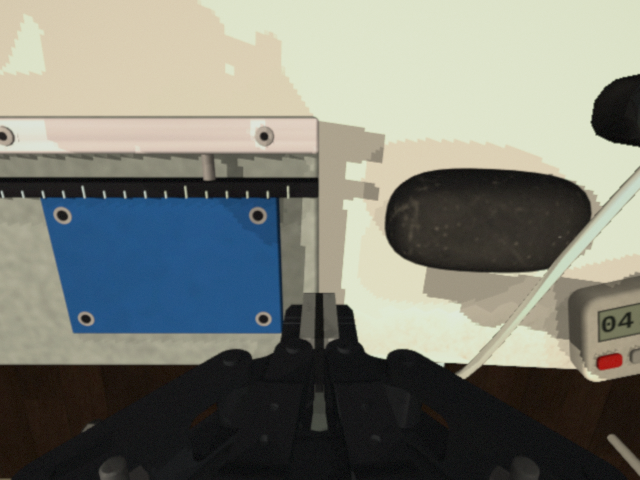

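The fingers are right of the plate's trailing edge (column 281), and the mouse (from column 386) is well clear of them. I descend.

```bash
python3 -m jog '[[[0.002,0,0.023],[0,0,0]],[[0.002,0,0.044],[0,0,0]],[[0.002,0,0.044],[0,0,0]],[[0.002,0,0.044],[0,0,0]],[[0.002,0,0.044],[0,0,0]]]'
python3 -m jog '[[[0,-0.001,0],[0,0,0]],[[0,-0.002,0],[0,0,0]],[[0,-0.003,0],[0,0,0]],[[0,-0.004,0],[0,0,0]],[[0,-0.005,0],[0,0,0]]]' | grep -E "pos|contact"
```

```text
t: 12.1
tool_pos: [0.4665, -0.0163, 0.0252]
tool_rot: [3.14, 0.093, 0.003]
contact_force: [0.4, -0.8, 0.5]
opening: -0.0
grip_force: 0.0
tool_pos: [0.4658, -0.0115, 0.0243]
contact_force: [1.0, 0.6, 0.5]
```

```bash
python3 -m jog '[[[0,-0.001,0.002],[0,0,0]],[[0,-0.002,0.004],[0,0,0]],[[0,-0.003,0.004],[0,0,0]],[[0,-0.004,0.004],[0,0,0]]]' | grep -E "pos|contact"
for i in 1 2; do python3 -m jog '[[[0,-0.001,0],[0,0,0]],[[0,-0.002,0],[0,0,0]],[[0,-0.003,0],[0,0,0]],[[0,-0.004,0],[0,0,0]],[[0,-0.005,0],[0,0,0]]]' | grep -E "pos|contact";done
python3 - <<'E'
from h import *
c=cam("wrist");cv2.imwrite("pics/w7.png",c[0]);o=ctrl.get_obs();print(o["tool_pos"],o["tool_rot"])
q,P=plate(c);print(q.round(1).tolist(),P.round(4).tolist());e=np.roll(P,-1,0)-P;print(np.linalg.norm(e,axis=1),np.degrees(np.arctan2(-e[[1,3],0]*[1,-1],e[[1,3],1]*[1,-1])))
E
```

```text
tool_pos: [0.4654, -0.0075, 0.02]
contact_force: [-0.2, -1.1, -0.8]
tool_pos: [0.4652, -0.0025, 0.0202]
contact_force: [-0.2, -1.0, 0.8]
tool_pos: [0.4649, 0.0025, 0.0202]
contact_force: [-0.2, -0.9, -0.3]
[0.46494428 0.0026111  0.02022494] [-3.14008991e+00 -9.24714769e-02 -7.17784294e-05]
[[291.7, 395.0], [287.3, 231.3], [0.0, 229.6], [-0.0, 395.0]] [[0.4248, 0.0128, 0.028], [0.5024, 0.0174, 0.028], [0.4964, 0.1287, 0.028], [0.4167, 0.1453, 0.028]]
[0.07780106 0.1114433  0.08142311 0.13276086] [3.10525497 3.48622773]
```

View pics/w7.png

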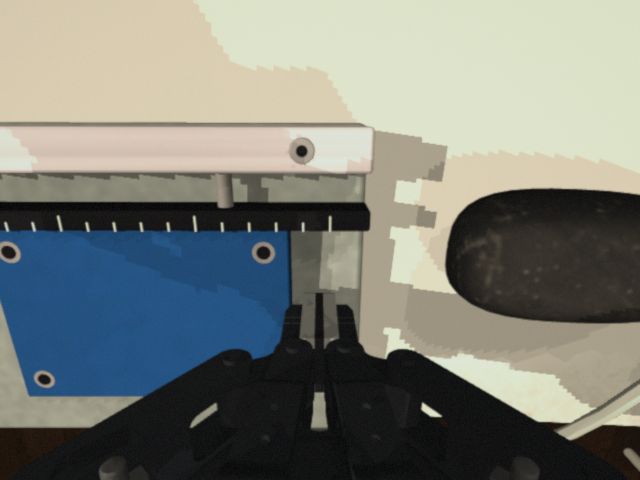

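The plate's trailing edge (column ~290) is against the finger, and its far edge is still along the strip (row ~230). I continue 50 mm at 10 mm/s.

```bash
for i in 1 2 3 4 5 6 7 8 9 10; do python3 -m jog '[[[0,-0.001,0],[0,0,0]],[[0,-0.002,0],[0,0,0]],[[0,-0.003,0],[0,0,0]],[[0,-0.004,0],[0,0,0]],[[0,-0.005,0],[0,0,0]]]' | grep -E "pos|contact";done
python3 - <<'E'
from h import *
c=cam("wrist");cv2.imwrite("pics/w8.png",c[0]);q=quad(blue(c[0]));print(q)
c=cam("top");q,P=plate((np.where((np.indices((480,640))[1]<320)[...,None]&(np.indices((480,640))[0]>190)[...,None],c[0],0).astype(np.uint8),)+c[1:]);print(P.round(4).tolist())
E
```

```text
tool_pos: [0.4646, 0.0075, 0.0202]
contact_force: [-0.7, -0.8, 0.8]
tool_pos: [0.4643, 0.0125, 0.0202]
contact_force: [-1.0, -1.2, 0.4]
tool_pos: [0.464, 0.0175, 0.0202]
contact_force: [-0.1, -0.7, 0.9]
tool_pos: [0.4637, 0.0225, 0.0202]
contact_force: [-0.9, -1.4, 0.8]
tool_pos: [0.4635, 0.0274, 0.0202]
contact_force: [-1.0, -1.1, 0.4]
tool_pos: [0.4632, 0.0324, 0.0202]
contact_force: [-0.8, -0.8, -0.9]
tool_pos: [0.4629, 0.0374, 0.0202]
contact_force: [0.3, -1.2, 0.5]
tool_pos: [0.4626, 0.0424, 0.0202]
contact_force: [0.4, -0.8, 0.8]
tool_pos: [0.4623, 0.0474, 0.0202]
contact_force: [-0.3, -1.2, 0.1]
tool_pos: [0.462, 0.0524, 0.0202]
contact_force: [0.0, -1.8, 0.3]
[[ 2.95735252e-06  2.29643648e+02]
 [ 2.87387306e+02  2.31353896e+02]
 [ 2.91763725e+02  3.95000000e+02]
 [-4.27060317e-06  3.95000000e+02]]
[[0.4217, 0.0655, 0.028], [0.4473, 0.0659, 0.028], [0.4628, 0.136, 0.028], [0.425, 0.1417, 0.028]]
```

```bash
python3 -m jog '[[[0,0.002,0],[0,0,0]],[[0,0.006,0],[0,0,0]],[[0,0.006,-0.02],[0,0,0]],[[0,0.006,-0.06],[0,0,0]],[[0,0.006,-0.08],[0,0,0]]]' | grep -E "pos|contact"
python3 -m jog '[[[-0.02,-0.045,0],[0,0,0]],[[-0.04,-0.09,0],[0,0,0]],[[-0.06,-0.135,0],[0,0,0]],[[-0.06,-0.135,0],[0,0,0]],[[-0.06,-0.135,0],[0,0,0]]]' | grep -E "pos|contact"
python3 -m jog '[[[0,0,0],[0,0,0]],[[0,0,0],[0,0,0]],[[0,0,0],[0,0,0]]]' | grep -E "pos"
cat >> h.py <<'E'
def gap(c):
    "blue->red distance along board y, at several x, from edge profiles; and plate far edge vs strip"
    q,P=plate(c);f,n,a,b=redline(c);l=P[2:];t=np.arctan(f[0])
    d=[(np.polyval(f,p[0])-p[1])*np.cos(t)*1e3 for p in l];e=np.roll(P,-1,0)-P
    print("corners",q.round(1).tolist(),P.round(4).tolist());print("red",f,n,"gap mm far,near",d,"minus ~half px",.5e3*(c[3][2]-.028)/c[1][0,0])
    print("len",np.linalg.norm(e,axis=1),"yaw",np.degrees(np.arctan2(-e[[1,3],0]*[1,-1],e[[1,3],1]*[1,-1])))
E
python3 - <<'E'
from h import *
c=cam("wrist");cv2.imwrite("pics/w9.png",c[0]);gap(c)
E
```

```text
tool_pos: [0.4638, 0.046, 0.1031]
contact_force: [0.6, 0.6, 0.4]
tool_pos: [0.3942, 0.1783, 0.1003]
contact_force: [-1.1, -0.5, -0.0]
tool_pos: [0.3951, 0.1766, 0.1002]
corners [[506.5, 221.0], [530.6, 81.0], [311.5, 81.0], [313.1, 221.0]] [[0.4222, 0.0637, 0.028], [0.501, 0.0678, 0.028], [0.4941, 0.1867, 0.028], [0.4154, 0.1817, 0.028]]
red [0.05861792 0.1665685 ] 602 gap mm far,near [np.float64(8.776505212777595), np.float64(9.172823351637867)] minus ~half px 0.2952953135967697
len [0.07886152 0.11916447 0.07889857 0.11825777] yaw [3.29866592 3.31650453]
```

View pics/w9.png

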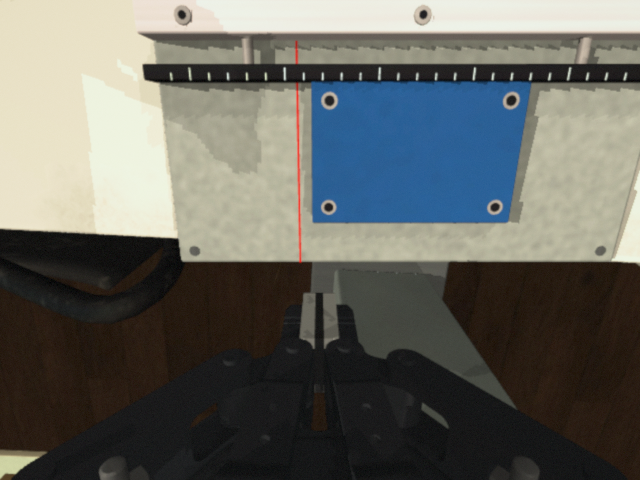

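The plate's lead edge is at column ~312 and the red line at ~299, both nearly under the camera. The gap is about 8.5 mm, and the far edge is still on the strip (row ~81). I return to the trailing edge and push 6.5 mm.

```bash
python3 -m jog '[[[0.02,0.045,0],[0,0,0]],[[0.04,0.09,0],[0,0,0]],[[0.06,0.135,0],[0,0,0]],[[0.06,0.135,0],[0,0,0]],[[0.06,0.135,0],[0,0,0]]]' | grep -E "pos|contact"
python3 -m jog '[[[0,0,0.03],[0,0,0]],[[0,0,0.06],[0,0,0]],[[0,0,0.08],[0,0,0]],[[0,0,0.08],[0,0,0]],[[0,0,0.08],[0,0,0]]]' | grep -E "pos|contact"
python3 -m jog '[[[0,-0.002,0],[0,0,0]],[[0,-0.004,0],[0,0,0]],[[0,-0.005,0],[0,0,0]],[[0,-0.006,0],[0,0,0]],[[0,-0.007,0],[0,0,0]]]' | grep -E "pos|contact"
python3 -m jog '[[[0,-0.001,0],[0,0,0]],[[0,-0.002,0],[0,0,0]],[[0,-0.003,0],[0,0,0]],[[0,-0.004,0],[0,0,0]],[[0,-0.005,0],[0,0,0]]]' | grep -E "pos|contact"
python3 -m jog '[[[0,-0.0005,0],[0,0,0]],[[0,-0.0005,0],[0,0,0]],[[0,-0.0005,0],[0,0,0]]]' | grep -E "pos|contact"
python3 -m jog '[[[0,0.002,0],[0,0,0]],[[0,0.006,0],[0,0,0]],[[0,0.006,-0.02],[0,0,0]],[[0,0.006,-0.06],[0,0,0]],[[0,0.006,-0.07],[0,0,0]]]' | grep -E "contact"
python3 -m jog '[[[-0.02,-0.045,0],[0,0,0]],[[-0.04,-0.09,0],[0,0,0]],[[-0.055,-0.135,0],[0,0,0]],[[-0.055,-0.135,0],[0,0,0]],[[-0.055,-0.135,0],[0,0,0]]]' | grep -E "contact"
python3 -m jog '[[[0,0,0.03],[0,0,0]],[[0,0,0.03],[0,0,0]],[[0,0,0.03],[0,0,0]],[[0,0,0.03],[0,0,0]],[[0,0,0.03],[0,0,0]]]' | grep -E "pos"
python3 - <<'E'
from h import *
c=cam("wrist");cv2.imwrite("pics/w10.png",c[0]);gap(c);c=cam("wrist");gap(c);print(ctrl.get_obs()["t"])
# profile across the lead edge
i=c[0];print(i[200,270:340].tolist())
E
```

```text
tool_pos: [0.4627, 0.0449, 0.1001]
contact_force: [0.2, -0.2, -0.1]
tool_pos: [0.4616, 0.0472, 0.0199]
contact_force: [0.2, 0.2, 0.4]
tool_pos: [0.4621, 0.0532, 0.0205]
contact_force: [0.5, -1.8, 0.8]
tool_pos: [0.4618, 0.0583, 0.0204]
contact_force: [-0.4, -2.2, 1.6]
tool_pos: [0.4618, 0.0588, 0.0204]
contact_force: [-1.1, -0.7, 2.5]
contact_force: [0.3, -0.4, -0.0]
contact_force: [-0.2, -0.2, 0.1]
tool_pos: [0.4002, 0.1841, 0.0613]
corners [[550.1, 252.0], [578.0, 86.0], [312.5, 86.0], [314.2, 252.0]] [[0.4219, 0.0665, 0.028], [0.5007, 0.0742, 0.028], [0.4937, 0.1929, 0.028], [0.4147, 0.1878, 0.028]]
red [0.05755926 0.16696929] 785 gap mm far,near [np.float64(2.4882083078713535), np.float64(3.0565006154044227)] minus ~half px 0.24228084809358166
len [0.07917797 0.11890496 0.07918886 0.12148734] yaw [3.37644139 3.40844479]
corners [[545.8, 252.0], [579.1, 86.0], [313.6, 86.0], [314.3, 252.0]] [[0.4217, 0.0689, 0.028], [0.5006, 0.0739, 0.028], [0.4936, 0.1926, 0.028], [0.4146, 0.1879, 0.028]]
red [0.05788239 0.16685158] 801 gap mm far,near [np.float64(2.839045037257938), np.float64(2
[... 570 characters left out ...]
80, 181], [155, 177, 179], [155, 176, 178], [154, 175, 177], [151, 173, 175], [153, 172, 176], [152, 174, 177], [151, 172, 174], [138, 158, 158], [131, 149, 150], [129, 148, 148], [128, 146, 150], [110, 127, 165], [67, 79, 203], [38, 50, 217], [87, 102, 191], [118, 136, 158], [129, 144, 145], [136, 118, 100], [143, 96, 52], [147, 93, 41], [147, 94, 42], [146, 93, 40], [148, 95, 43], [148, 94, 42], [147, 96, 42], [148, 96, 45], [147, 96, 44], [148, 97, 44], [148, 93, 42], [147, 95, 43], [148, 95, 45], [147, 97, 43], [148, 95, 42], [146, 94, 45], [147, 94, 43], [146, 95, 42], [147, 94, 44], [147, 94, 43], [148, 95, 45], [147, 95, 45], [147, 97, 45], [147, 95, 44], [147, 95, 43], [147, 95, 43]]
```

```bash
cat >> h.py <<'E'
def fine(c,rows,u0,u1):
    i=c[0].astype(float);A=[];B=[]
    for v in rows:
        r=i[v,u0:u1];w=np.clip(r[:,2]-r[:,1]-25,0,None);u=np.arange(u0,u1)
        ub=(w*u).sum()/w.sum();s=r[:,0]-r[:,2];s=np.where(u>ub-3,s,-20)
        k=np.argmax(s>40);t=u[k-1]+(40-s[k-1])/(s[k]-s[k-1]);A.append((ub,v));B.append((t,v))
    L=ray(c,np.array(A),.016);P=ray(c,np.array(B),.028)
    f=np.polyfit(L[:,0],L[:,1],1);g=(np.polyval(f,P[:,0])-P[:,1])*np.cos(np.arctan(f[0]))*1e3
    print("gap mm mean,std,far,near",g.mean(),g.std(),g[:5].mean(),g[-5:].mean(),"px",A[0],B[0],A[-1],B[-1])
E
python3 - <<'E'
from h import *
c=cam("wrist");fine(c,range(95,245,5),295,330)
E
```

```text
gap mm mean,std,far,near 2.415681312664167 0.028774927777274112 2.415649653053461 2.425665783808513 px (np.float64(308.24789915966386), 95) (np.float64(312.6981132075472), 95) (np.float64(309.2142857142857), 240) (np.float64(313.37931034482756), 240)
```

```bash
python3 -m jog '[[[0,0,-0.03],[0,0,0]],[[0.02,0.045,-0.03],[0,0,0]],[[0.04,0.09,-0.03],[0,0,0]],[[0.055,0.135,-0.03],[0,0,0]],[[0.055,0.135,-0.03],[0,0,0]]]' | grep -E "contact"
python3 -m jog '[[[0,0,0],[0,0,0]],[[0,0,0.03],[0,0,0]],[[0,0,0.06],[0,0,0]],[[0,0,0.07],[0,0,0]],[[0,0,0.07],[0,0,0]]]' | grep -E "pos|contact"
python3 -m jog '[[[0,-0.002,0],[0,0,0]],[[0,-0.003,0],[0,0,0]],[[0,-0.004,0],[0,0,0]],[[0,-0.005,0],[0,0,0]],[[0,-0.006,0],[0,0,0]]]' | grep -E "pos|contact"
python3 -m jog '[[[0,-0.0005,0],[0,0,0]],[[0,-0.001,0],[0,0,0]],[[0,-0.0015,0],[0,0,0]],[[0,-0.002,0],[0,0,0]],[[0,-0.0022,0],[0,0,0]]]' | grep -E "pos|contact"
python3 -m jog '[[[0,0,0],[0,0,0]],[[0,0,0],[0,0,0]],[[0,0,0],[0,0,0]]]' | grep -E "pos|contact"
python3 -m jog '[[[0,0.002,0],[0,0,0]],[[0,0.006,0],[0,0,0]],[[0,0.006,-0.02],[0,0,0]],[[0,0.006,-0.06],[0,0,0]],[[0,0.006,-0.07],[0,0,0]]]' | grep -E "contact"
python3 -m jog '[[[-0.02,-0.045,0],[0,0,0]],[[-0.04,-0.09,0],[0,0,0]],[[-0.055,-0.135,0],[0,0,0]],[[-0.055,-0.135,0],[0,0,0]],[[-0.055,-0.135,0],[0,0,0]]]' | grep -E "contact"
python3 -m jog '[[[0,0,0.03],[0,0,0]],[[0,0,0.03],[0,0,0]],[[0,0,0.03],[0,0,0]],[[0,0,0.03],[0,0,0]],[[0,0,0.03],[0,0,0]]]' | grep -E "pos"
python3 - <<'E'
from h import *
c=cam("wrist");cv2.imwrite("pics/w11.png",c[0]);gap(c);print(ctrl.get_obs()["t"]);cv2.imwrite("pics/w11c.png",cv2.resize(c[0][60:270,240:640],None,fx=2,fy=2))
for v in(100,170,240): print(v,c[0][v,300:322].tolist())
E
```

```text
contact_force: [-1.0, 0.8, 0.2]
tool_pos: [0.4599, 0.0539, 0.0185]
contact_force: [0.3, 0.2, -0.5]
tool_pos: [0.462, 0.0589, 0.0208]
contact_force: [1.0, -0.5, 0.1]
tool_pos: [0.4619, 0.0608, 0.0206]
contact_force: [-0.6, -2.6, 3.7]
tool_pos: [0.4618, 0.0609, 0.0205]
contact_force: [0.1, -3.0, 5.1]
contact_force: [0.2, 0.5, 1.0]
contact_force: [0.7, -0.8, 0.9]
tool_pos: [0.4, 0.1863, 0.0613]
corners [[551.1, 252.0], [578.8, 87.3], [315.0, 86.1], [315.0, 252.0]] [[0.4218, 0.0682, 0.028], [0.5001, 0.0759, 0.028], [0.4936, 0.194, 0.028], [0.4146, 0.1896, 0.028]]
red [0.05729865 0.16724256] 609 gap mm far,near [np.float64(1.5208080385643232), np.float64(1.404832827754785)] minus ~half px 0.24228038289457976
len [0.07865898 0.11827129 0.07914857 0.12160407] yaw [3.14367898 3.40904129]
28.3
100 [[135, 155, 156], [135, 153, 155], [135, 153, 155], [133, 151, 152], [134, 154, 154], [133, 152, 152], [133, 153, 155], [134, 153, 155], [136, 154, 156], [137, 156, 160], [132, 150, 161], [95, 110, 193], [55, 57, 209], [103, 69, 146], [126, 78, 58], [129, 82, 37], [137, 88, 38], [143, 91, 39], [147, 94, 43], [147, 94, 42], [146, 93, 41], [149, 94, 43]]
170 [[154, 176, 177], [155, 177, 180], [158, 181, 184], [160, 183, 186], [145, 166, 168], [136, 156, 157], [136, 154, 155], [135, 153, 156], [137, 156, 157], [138, 157, 159], [136, 154, 160], [119, 135, 173], [73, 83, 198], [80, 57, 149], [126, 82, 73], [148, 95, 46], [148, 96, 43], [148, 96, 42], [148, 98, 44], [148, 97, 44], [149, 96, 44], [149, 96, 44]]
240 [[166, 190, 192], [159, 183, 185], [158, 181, 184], [160, 182, 185], [160, 183, 185], [160, 183, 186], [159, 181, 184], [158, 180, 183], [156, 179, 181], [154, 177, 180], [152, 173, 177], [146, 167, 182], [97, 111, 218], [65, 54, 180], [120, 76, 97], [144, 92, 47], [146, 94, 46], [145, 93, 41], [144, 94, 42], [145, 93, 40], [148, 95, 46], [145, 93, 42]]
```

View pics/w11c.png

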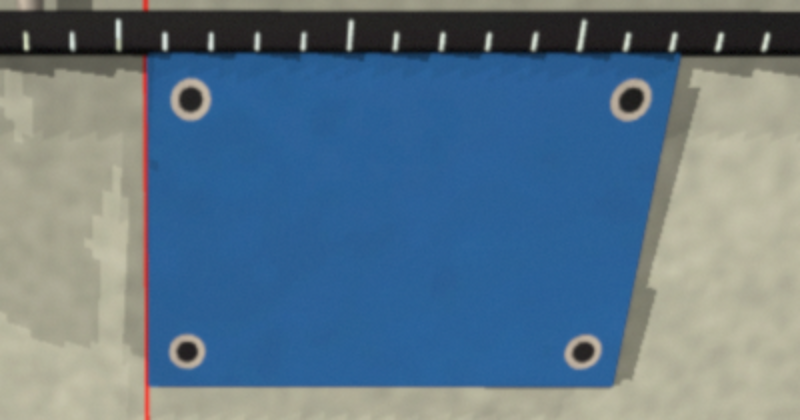

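The red line (column ~146 in the crop) runs right along the plate's left edge, and the far edge lies on the strip. I take one fine check of the residual gap and the flushness.

```bash
python3 - <<'E'
from h import *
c=cam("wrist");i=c[0].astype(float);A=[];B=[]
for v in range(95,245,5):
    u=np.arange(300,325);r=i[v,300:325]
    s=r[:,2]-r[:,1];k=np.argmax(s>.45*135);A.append((u[k-1]+(60-s[k-1])/(s[k]-s[k-1]),v))
    g=r[:,1]; s2=r[:,2]; m=np.argmax(s2[k:]<120)+k; B.append((u[m-1]+(s2[m-1]-120)/(s2[m-1]-s2[m]),v))
L=ray(c,np.array(A),.016);P=ray(c,np.array(B),.028);f=np.polyfit(L[:,0],L[:,1],1)
g=(np.polyval(f,P[:,0])-P[:,1])*np.cos(np.arctan(f[0]))*1e3
print("edge past line's left border by",-g.mean(),g.std(),"=> gap to middle",g.mean()-(-.6)*1 if 0 else g.mean()-0.6, f)
for u in(318,330,400,480,560,572): print(u,i[80:96,u].astype(int).tolist())
E
```

```text
edge past line's left border by -1.3183331176726554 0.11279616598878126 => gap to middle 0.7183331176726554 [0.05693592 0.16802958]
318 [[34, 33, 34], [33, 35, 39], [36, 35, 36], [28, 29, 30], [20, 21, 20], [32, 23, 8], [65, 43, 20], [90, 57, 26], [117, 75, 36], [138, 89, 39], [140, 90, 38], [140, 91, 42], [141, 91, 41], [139, 90, 38], [139, 89, 40], [141, 90, 43]]
330 [[35, 33, 36], [34, 33, 37], [27, 32, 35], [26, 27, 26], [21, 21, 19], [45, 32, 19], [91, 60, 31], [127, 83, 39], [140, 91, 41], [140, 90, 39], [141, 90, 39], [140, 90, 41], [141, 90, 40], [142, 91, 40], [145, 93, 42], [148, 96, 43]]
400 [[32, 32, 33], [35, 33, 36], [32, 31, 34], [24, 24, 25], [17, 19, 16], [29, 20, 11], [71, 45, 22], [115, 72, 32], [141, 90, 42], [144, 93, 41], [144, 93, 42], [147, 95, 42], [144, 92, 41], [145, 92, 40], [146, 93, 42], [145, 92, 42]]
480 [[35, 34, 39], [29, 31, 33], [28, 28, 30], [26, 27, 26], [18, 19, 17], [31, 22, 14], [62, 41, 19], [92, 58, 24], [112, 71, 28], [133, 86, 37], [145, 94, 45], [146, 94, 43], [145, 93, 42], [147, 94, 42], [146, 93, 42], [147, 94, 41]]
560 [[26, 27, 31], [32, 32, 35], [28, 29, 32], [24, 22, 27], [18, 19, 21], [21, 17, 9], [58, 38, 17], [105, 68, 31], [133, 85, 35], [142, 91, 42], [140, 88, 41], [139, 91, 42], [140, 91, 42], [140, 90, 42], [142, 91, 43], [138, 88, 39]]
572 [[32, 33, 37], [31, 32, 34], [30, 30, 32], [26, 23, 28], [21, 19, 20], [23, 21, 15], [54, 36, 17], [83, 54, 22], [94, 60, 26], [115, 75, 33], [138, 89, 40], [139, 90, 42], [138, 91, 40], [137, 88, 36], [136, 89, 36], [138, 91, 39]]
```

The far edge meets the strip at every column I sampled, with no gap. The edge is on the line but about 0.2–0.7 mm short of its middle, so I nudge it 0.3 mm further.

```bash
python3 -m jog '[[[0,0,-0.03],[0,0,0]],[[0.02,0.045,-0.03],[0,0,0]],[[0.04,0.09,-0.03],[0,0,0]],[[0.055,0.135,-0.03],[0,0,0]],[[0.055,0.135,-0.03],[0,0,0]]]' | grep -E "contact"
python3 -m jog '[[[0,0,0],[0,0,0]],[[0,0,0.03],[0,0,0]],[[0,0,0.06],[0,0,0]],[[0,0,0.07],[0,0,0]],[[0,0,0.07],[0,0,0]]]' | grep -E "pos|contact"
python3 -m jog '[[[0,-0.002,0],[0,0,0]],[[0,-0.003,0],[0,0,0]],[[0,-0.004,0],[0,0,0]],[[0,-0.005,0],[0,0,0]],[[0,-0.0055,0],[0,0,0]]]' | grep -E "pos|contact"
python3 -m jog '[[[0,-0.0003,0],[0,0,0]],[[0,-0.0006,0],[0,0,0]],[[0,-0.0008,0],[0,0,0]],[[0,-0.0008,0],[0,0,0]],[[0,-0.0008,0],[0,0,0]]]' | grep -E "pos|contact"
python3 -m jog '[[[0,0.002,0],[0,0,0]],[[0,0.006,0],[0,0,0]],[[0,0.006,-0.02],[0,0,0]],[[0,0.006,-0.06],[0,0,0]],[[0,0.006,-0.07],[0,0,0]]]' | grep -E "contact"
python3 -m jog '[[[-0.02,-0.045,0],[0,0,0]],[[-0.04,-0.09,0],[0,0,0]],[[-0.055,-0.135,0],[0,0,0]],[[-0.055,-0.135,0],[0,0,0]],[[-0.055,-0.135,0],[0,0,0]]]' | grep -E "contact"
python3 -m jog '[[[0,0,0.03],[0,0,0]],[[0,0,0.03],[0,0,0]],[[0,0,0.03],[0,0,0]],[[0,0,0.03],[0,0,0]],[[0,0,0.03],[0,0,0]]]' | grep -E "pos"
python3 - <<'E'
from h import *
c=cam("wrist");i=c[0].astype(float)
w=np.clip(i[:,300:325,2]-i[:,300:325,1]-5,0,None)
full=w[254:260].sum(1)/1; vis=w[95:245].sum(1); print("full",full.round(0),"visible",np.median(vis[:50]),np.median(vis[50:100]),np.median(vis[100:]))
for u in(320,400,480,560,572): print(u,i[82:92,u,0].astype(int).tolist())
print(ctrl.get_obs()["t"],ctrl.get_obs()["contact_force"])
E
```

```text
contact_force: [-0.0, -0.4, -0.7]
tool_pos: [0.4598, 0.0561, 0.0185]
contact_force: [-0.4, -0.8, 0.6]
tool_pos: [0.4619, 0.0606, 0.0208]
contact_force: [0.0, 0.1, 0.1]
tool_pos: [0.4619, 0.0611, 0.0205]
contact_force: [0.5, -2.9, 4.3]
contact_force: [1.3, 0.6, 0.2]
contact_force: [1.1, -0.8, 0.5]
tool_pos: [0.4, 0.1866, 0.0613]
full [364. 373. 371. 383. 397. 400.] visible 176.0 172.0 139.5
320 [32, 25, 18, 21, 55, 85, 103, 125, 139, 139]
400 [33, 27, 22, 27, 58, 105, 137, 143, 144, 146]
480 [30, 27, 22, 20, 52, 85, 101, 117, 143, 144]
560 [29, 26, 19, 23, 53, 100, 133, 140, 140, 140]
572 [28, 31, 21, 22, 50, 79, 94, 111, 137, 139]
31.9 [0.16687588 0.25435533 0.0823904 ]
```

```bash
python3 -c "
from station import job;print(job.finish_job())"
```

```text
the job is handed in; nothing more can be done
None
```

I handed the job in at about 32 s: I pressed the plate home at about 5.5 N for over a second, then slid it along the strip and let it go, measured flush on the strip with its left edge within about 0.1 mm of the red line's middle; the mouse, timer and vial were not touched.

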